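# Pack weld coupons in reverse order and block the gap

## Task

Move the three weld coupons from the cooling rack to the transit box in reverse order, one per compartment: the coupon nearest the rack's loop handle goes in the compartment at the box's plain end, the middle one in the compartment next to it, and the last one in the next. Fill the leftover compartment, next to the box's loop handle, with the wooden block. All four must end standing upright on the compartment floors; lower them in, do not drop them.

Things in the scene. Friction and masses are not known exactly. Their poses are not given: they have to be found in the camera images.
- pipe: weld coupon: round steel pipe, outside diameter 34 mm, 100 mm long, with a dark weld bead round its middle and a dark bore on top (solid for grasping). Stands upright in its cup at the start, sides square to the rack within 0.05 rad. Origin: centre of its underside; z along its length. Steel, 0.2 to 0.5 kg, not delicate.
- square: weld coupon: square steel tube, 34 x 34 mm, 92 mm long, with a dark weld bead round its middle and a dark square bore on top (solid for grasping). Stands upright in its cup at the start, sides square to the rack within 0.05 rad. Origin: centre of its underside; z along its length. Steel, 0.2 to 0.5 kg, not delicate.
- cross: weld coupon: steel plates welded to a plus-shaped (cross) section, 36 x 36 mm overall, plates 8 mm thick along its own x and y axes, 96 mm long. Stands upright in its cup at the start, sides square to the rack within 0.05 rad. Origin: centre of its underside; z along its length. Steel, 0.2 to 0.5 kg, not delicate.
- block: blocking piece: plain wooden block, 36 x 36 x 84 mm, standing upright on the table to one side or the other, any yaw. Origin: centre of its underside; z along its length. About 0.07 kg.
- cup_pipe: small fixed open aluminium cup, 50 x 50 mm outside, 18 mm high, 4 mm walls and floor, 42 x 42 mm inside; one of three alike in a row on the cooling rack, 65 mm apart. This is the one in which the pipe stands at the start; it keeps its place all through. Origin: centre of its underside (on the rack plate); axes parallel to the rack's.
- cup_square: small fixed open aluminium cup, 50 x 50 mm outside, 18 mm high, 4 mm walls and floor, 42 x 42 mm inside; one of three alike in a row on the cooling rack, 65 mm apart. This is the one in which the square tube stands at the start; it keeps its place all through. Origin: centre of its underside (on the rack plate); axes parallel to the rack's.
- cup_cross: small fixed open aluminium cup, 50 x 50 mm outside, 18 mm high, 4 mm walls and floor, 42 x 42 mm inside; one of three alike in a row on the cooling rack, 65 mm apart. This is the one in which the cross-section coupon stands at the start; it keeps its place all through. Origin: centre of its underside (on the rack plate); axes parallel to the rack's.
- rack: cooling rack, fixed: dark steel plate 70 (x) by 240 (y) by 10 mm on the table; the three cups stand in a row on it at y = +65, 0, -65 mm, x = 0. An upright black loop handle (54 mm wide, top at 60 mm) marks its +y end, at y = +118 mm. Origin: on the table under the middle cup. Yaw within 0.2 rad of the robot's frame, nearer or farther than the box.
- box: transit box, fixed: open plywood box, four compartments in a row at y = +82.5, +27.5, -27.5, -82.5 mm, x = 0, each 50 x 50 mm inside; floor 8 mm and wall tops 45 mm above the table, walls 5 mm thick. Upright black loop handle (54 mm wide, top at 60 mm) outside its +y end, at y = +130 mm; -y end plain. Origin: on the table under the row's middle. Yaw within 0.2 rad.

How it is judged:
By the outcome, as a careful person would: the job done as asked, in the order asked, and still so for the second after the job is handed in, with the robot touching nothing.
It also fails if it takes over 120 s, if anything falls off the work surface, if the arm or the gripper's body presses on something with over 40 N, if the wrist force passes 120 N, or if a joint passes its speed limit or range.

## Robot

A 6-joint arm with a two-finger parallel gripper is mounted at the origin on the work surface. World frame = base frame: x ahead of the robot, y to its left, z up, the work surface at z = 0. Lengths are in m, angles in degrees, forces in N, time in s.
With the tool pointing down it reaches from about 0.3 to 0.75 m from the base axis. Payload 8.5 kg.
Tool frame: the origin (TCP) lies at the very end of the fingers, on their centre line; the grasp point (between the pads) lies 19 mm behind it (env.hold_point_z is the distance from the TCP to the grasp point, in m); z points along the fingers, y is the line along which they close (so a half turn about z gives the same grasp; the last joint's range is limited). The gripper opens to 85 mm and grips with 20 to 120 N. Pads are 22 mm wide; open, the fingers measure 114 mm over their backs; the gripper's body (76 mm by 85 mm) begins 54 mm behind the grasp point. The pads swing forward as they close: fully open they stand 13 mm farther back than shut.
Start: joints at [64.441, 21.807, 74.336, -0, 83.858, -12.336], TCP at [0.126, 0.535, 0.231] pointing down, gripper open.
Joint ranges: [-178.18, 178.18], [-50.72, 133.34], [12.68, 142.11], [-81.47, 261.47], [9.98, 163.14], [-165.26, 165.26]. Speed limits (degrees/s): [136.94, 136.94, 180, 180, 180, 180].

## Interface

Orientations are given as a 3x3 rotation matrix whose columns are the frame's x, y, z axes.
In Python, from rig import env, optics gives the robot as it stands.
- The arm moves only by the shell command python3 -m jog 'ROWS' [OPENING] [FORCE]. ROWS is JSON, a list of rows, each an object with "linear": the shift along the tool's x, y, z in units of 40 mm (1.0 is 40 mm), a list of three; "roll": the turn about the tool's z in units of 5 degrees (1.0 is 5 degrees). A call has 1 to 12 rows; each row shifts and turns the commanded pose from where the row before left it, along the tool's axes as they then stand; what a row does not reach is not made up. A row lasts 1/12 s, in which the tool goes at most 41.7 mm and 7.16 degrees, less where a joint would pass 70% of its speed; a pose out of reach is approached as far as the arm can. A call is refused whole if a number of a shift passes 1 or a number of a turn 1, either way. A call with a gripper value outside its range is refused whole. OPENING is the opening, from -1 (shut) to 1 (fully open), set as the call begins (- or left out, the last holds). The fingers move at their own pace and stop on an object; FORCE is the grip in N (left out, the last holds). Time passes only in rows, so rows that do not move let the fingers close. It gives the time, the measured TCP pose, the force, the opening and the grip force at its end, in the units of the state.
- env.observe(): the state, without advancing time (a new reading comes with each control period).
- optics.get_image(name): name is "scene" or "top"; returns the picture (480x640x3 uint8, red, green, blue); there is no depth.
- optics.calibration(name): a dict with "fov_y" (degrees; the focal length in pixels is half the picture's height over the tangent of half this angle, whatever the lens; pixels are square), "cx", "cy" (the principal point, pixels), "T" (4x4, takes a point from camera to world coordinates). Camera axes: x right, y down, z forward; pixel columns grow to the right and rows downward; lengths in m; the calibration is good to about 2 mm. A picture is of the moment at which its call begins. calibration takes no time and is no camera call.
- env.close_job(): hands the job in; it is judged then, once.
The state is a dict: "time_s": time; "q": joint angles; "qvel": joint speeds; "joint_efforts": joint torques, N m; "position": TCP position; "tool_rot": TCP orientation; "ft_force": force on the tool from outside, world axes, zero at the start; "wrist_torque": the same for the moment, N m; "grip_width": finger opening in m; "gripper_force": force on a finger pad.
Only numpy, scipy, OpenCV 4.12 (cv2) and the standard library are available. Lean on these libraries where they do the work, as an engineer would, in place of code of your own. Each camera call takes 0.05 s, during which the arm holds its last target. There are 200 camera calls.

## Working session

There is one attempt and no reset: what is moved stays moved. The work goes in short steps, Python scripts to look and compute and a shell command to move; the robot and the scene stay as the last step left them, time stands still between calls to the robot, and variables do not carry over. Pictures are saved under pics/ and viewed, at most 14 in all, crops included, and the job is handed in when it is done.

```bash
mkdir -p pics; ls
python3 - <<'E'
from rig import env, optics
import cv2,numpy as np
np.set_printoptions(precision=4,suppress=True)
for n in("scene","top"):
    cv2.imwrite(f"pics/{n}0.png",optics.get_image(n)[:,:,::-1]); print(n,optics.calibration(n))
s=env.observe();print(s, env.hold_point_z)
E
```

```text
pics
scene {'fov_y': 53.98899229487148, 'cx': 313.9394355429822, 'cy': 238.87052265391904, 'T': array([[ 0.4137,  0.5042, -0.758 ,  1.1795],
       [ 0.9103, -0.2421,  0.3358, -0.2785],
       [-0.0143, -0.829 , -0.5591,  0.4917],
       [ 0.    ,  0.    ,  0.    ,  1.    ]])}
top {'fov_y': 53.63588769937575, 'cx': 321.2715442653457, 'cy': 238.1986537544875, 'T': array([[ 0.0043, -0.9934,  0.1146,  0.4441],
       [-0.9998, -0.0066, -0.0196,  0.0157],
       [ 0.0202, -0.1145, -0.9932,  1.1092],
       [ 0.    ,  0.    ,  0.    ,  1.    ]])}
{'time_s': 0.1, 'q': array([ 64.4425,  21.8364,  74.379 ,   0.0004,  83.8578, -12.3361]), 'qvel': array([-0.1009, -0.1449, -0.2368, -0.0823, -0.0511, -0.0588]), 'joint_efforts': array([  0.0041, -44.9225, -23.1655,  -0.0002,   0.0037,   0.    ]), 'position': array([0.1257, 0.5352, 0.2308]), 'tool_rot': array([[-0.9735,  0.2287, -0.0006],
       [ 0.2287,  0.9735, -0.0012],
       [ 0.0003, -0.0012, -1.    ]]), 'ft_force': array([ 0.7054,  0.4407, -0.3146]), 'wrist_torque': array([-0.0034,  0.0007,  0.0109]), 'gripper_force': 0.0, 'grip_width': 0.08532764687085265} 0.0187
```

View pics/scene0.png

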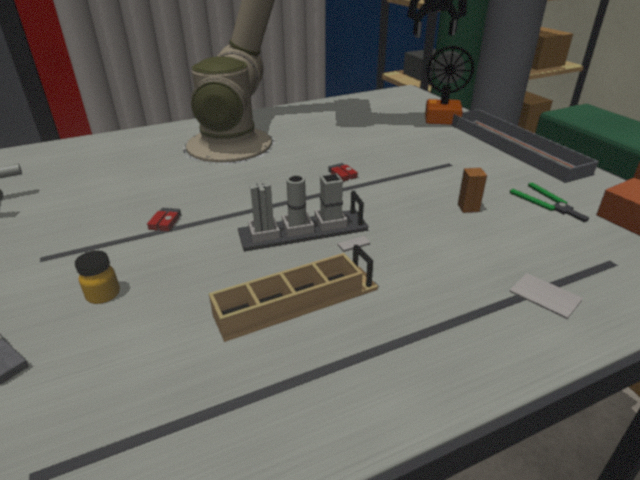

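View pics/top0.png

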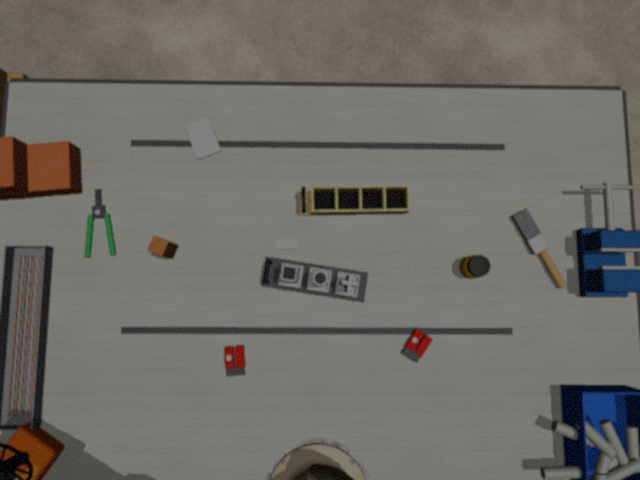

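Top view: the rack is at about (315,278) with its handle on the left (268,271). From the handle the order is square (290,273), pipe (320,278), cross (348,284). The box is at (360,200) with its handle on the left (304,200), and the block is at (162,246). I'll enlarge both views to measure.

Run:
```python
import cv2
a=cv2.imread("pics/top0.png")[180:305,255:415]
cv2.imwrite("pics/topc.png",cv2.resize(a,None,fx=5,fy=4.8*5/4.8/1.05,interpolation=cv2.INTER_CUBIC)[:600] if 0 else cv2.resize(a[:120],(800,600),interpolation=cv2.INTER_CUBIC))
b=cv2.imread("pics/scene0.png")[165:345,205:385]
cv2.imwrite("pics/scenec.png",cv2.resize(b[:150*1+30],(600,600),interpolation=cv2.INTER_CUBIC))
```

```text
(no output)
```

View pics/topc.png

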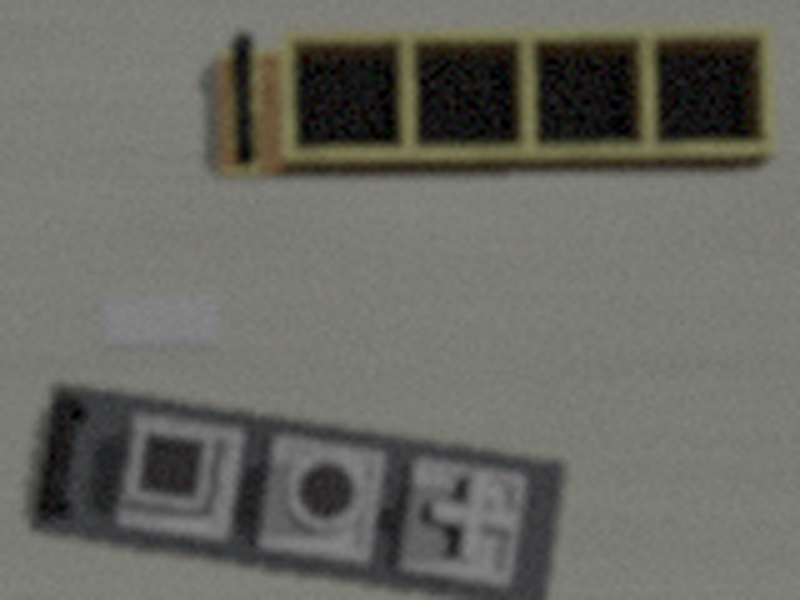

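View pics/scenec.png

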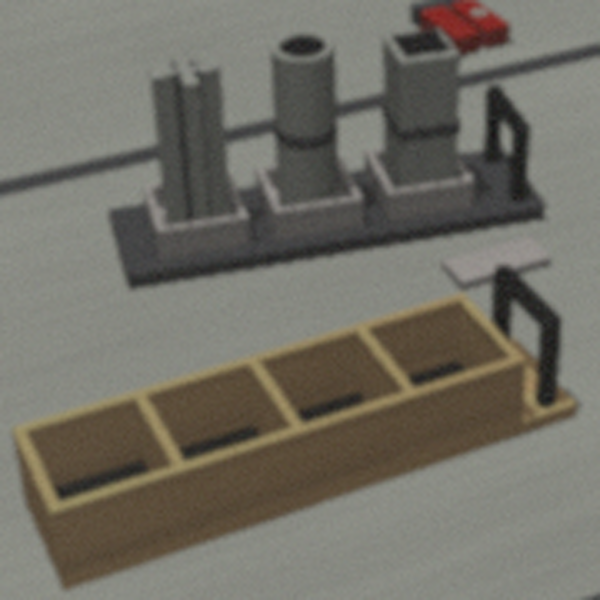

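Both crops confirm it: square, pipe, cross going away from the rack's handle, and box handle at +y. I'll segment averaged frames and triangulate.

```bash
cat > h.py <<'E'
import numpy as np, cv2
from rig import env, optics
np.set_printoptions(precision=4,suppress=True)
C={n:optics.calibration(n) for n in("scene","top")}
def ray(n,p):
    c=C[n];f=240/np.tan(np.radians(c["fov_y"]/2))
    d=c["T"][:3,:3]@np.array([(p[0]-c["cx"])/f,(p[1]-c["cy"])/f,1]);return c["T"][:3,3],d/np.linalg.norm(d)
def onz(n,p,z):
    o,d=ray(n,p);return o+d*(z-o[2])/d[2]
def tri(pt,ps):
    (a,u),(b,v)=ray("top",pt),ray("scene",ps)
    s=np.linalg.lstsq(np.c_[u,-v],b-a,rcond=None)[0]
    A,B=a+s[0]*u,b+s[1]*v;return (A+B)/2,np.linalg.norm(A-B)
def avg(n,k=8): return np.mean([optics.get_image(n).astype(float) for _ in range(k)],0)
S=4
def crop(im,x0,y0,x1,y1): return cv2.resize(im[y0:y1,x0:x1].clip(0,255).astype(np.uint8),None,fx=S,fy=S,interpolation=cv2.INTER_CUBIC)
def full(p,x0,y0): return (np.asarray(p)+.5)/S-.5+[x0,y0]
E
python3 - <<'E'
from h import *
R={"top":avg("top"),"scene":avg("scene")}
np.savez("pics/avg.npz",**R)
W={"top":dict(box=(295,175,420,225),rack=(255,250,375,308),blk=(140,225,190,270)),
"scene":dict(box=(200,245,385,340),rack=(235,165,375,250),blk=(445,160,500,220))}
for n in W:
  # box
  for k,w in W[n].items():
    im=crop(R[n],*w)
    hsv=cv2.cvtColor(im,cv2.COLOR_RGB2HSV);g=cv2.cvtColor(im,cv2.COLOR_RGB2GRAY)
    if k=="box":
        m=((hsv[...,1]>70)&(hsv[...,2]>(110))).astype(np.uint8)*255
    elif k=="rack": m=(g<(80 if n=="top" else 60)).astype(np.uint8)*255
    else: m=((hsv[...,1]>110)).astype(np.uint8)*255
    cs,h=cv2.findContours(m,cv2.RETR_CCOMP,cv2.CHAIN_APPROX_NONE)
    for c,hh in zip(cs,h[0]):
        if cv2.contourArea(c)<300: continue
        M=cv2.moments(c);p=full((M["m10"]/M["m00"],M["m01"]/M["m00"]),*w[:2])
        r=cv2.minAreaRect(c);print(n,k,"hole" if hh[3]>=0 else "out",p,cv2.contourArea(c)/16,np.array(r[1])/4,r[2])
    if k!="rack": print(np.percentile(hsv[...,2][m>0],[5,25,50,75,95]))
    cv2.imwrite(f"pics/m_{n}_{k}.png",np.hstack([im[:,:,::-1],cv2.merge([m]*3)]))
E
python3 - <<'E'
import cv2,numpy as np
c=np.zeros((600,800,3),np.uint8)
# composite of masks
ys=0
for f,(x,y) in {"top_rack":(0,0),"scene_rack":(400,0),"top_box":(0,110),"scene_box":(400,150),"top_blk":(0,300),"scene_blk":(400,320)}.items():
    a=cv2.imread(f"pics/m_{f}.png");s=390/a.shape[1];a=cv2.resize(a,None,fx=s,fy=s);h=min(a.shape[0],600-y)
    c[y:y+h,x:x+390]=a[:h]
cv2.imwrite("pics/comp.png",c)
E
```

```text
top box out [339.0468 198.7978] 1311.28125 [ 24.8063 102.4165] 89.60486602783203
top box hole [348.1745 198.2205] 517.90625 [23.5  23.25] 0.0
top box hole [324.0115 198.4124] 519.28125 [23.5 23.5] 0.0
[111. 114. 117. 120. 124.]
top rack out [343.1659 285.8098] 34.03125 [12.3671  5.8691] 53.8418083190918
top rack out [319.7771 277.6911] 84.8125 [10.253  10.4298] 45.0
top rack out [288.7782 272.7369] 122.46875 [11.5966 11.4551] 8.130102157592773
top rack out [313.6107 278.9578] 3012.8125 [104.6674  29.8952] 8.989248275756836
top rack hole [347.5344 283.8734] 546.90625 [24.2089 24.4268] 8.914926528930664
top rack hole [319.1509 279.4082] 544.78125 [23.885  24.2857] 8.841814041137695
top rack hole [290.8586 274.9562] 538.71875 [23.6673 24.2002] 8.972626686096191
top blk out [161.7166 247.2056] 370.25 [25.7207 16.2195] 21.25050163269043
[ 35.  39. 115. 119. 121.]
scene box out [284.3432 285.0422] 3931.0 [ 41.0769 166.5057] 78.94247436523438
scene box hole [234.0273 299.5902] 772.0625 [23.1727 37.7235] 72.27676391601562
scene box hole [269.9079 288.3856] 707.1875 [22.455  37.7115] 72.71850
[... 493 characters left out ...]
ene rack out [297.1748 206.8985] 57.75 [ 6.7118 17.2385] 85.66769409179688
scene rack out [330.6016 204.1033] 64.65625 [21.3651  8.0959] 10.750967025756836
scene rack out [356.791  208.0916] 273.21875 [34.895  13.8708] 84.35944366455078
scene rack hole [356.4338 206.169 ] 49.5625 [ 5.25 11.5 ] 0.0
scene rack out [259.706  209.5772] 59.25 [41.2551  2.173 ] 85.13549041748047
scene rack out [295.2965 178.4114] 38.625 [ 4.5  11.25] 90.0
scene rack out [348.3647 175.4569] 71.53125 [13.3926 15.167 ] 86.90594482421875
scene rack out [331.1798 175.6687] 78.625 [14.1969 11.8555] 41.987213134765625
scene blk out [471.947 189.299] 861.65625 [22.2858 45.3753] 8.906743049621582
[ 54.  70.  72.  74. 129.]
```

View pics/comp.png

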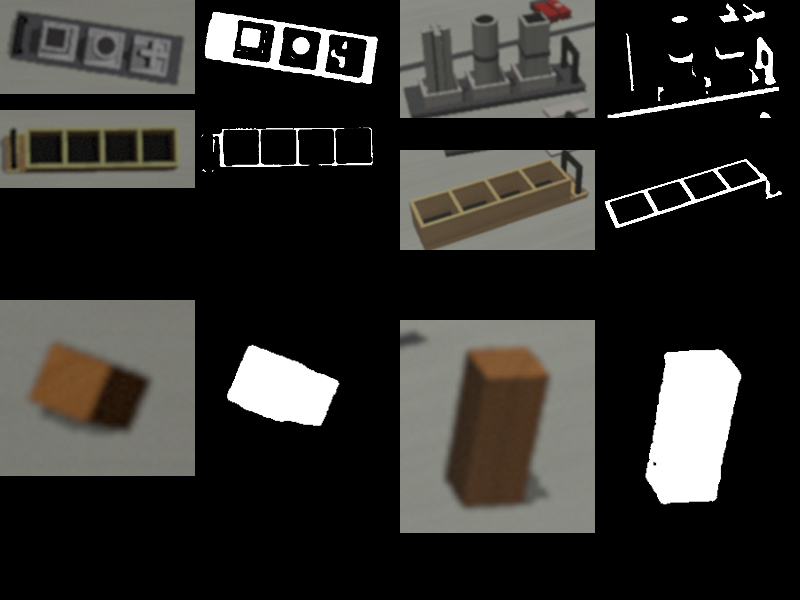

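The box rim, block and cup outlines segment cleanly. Next are the block's top face and the square's bore, plus a close-up of the cross.

```bash
cat > m.py <<'E'
from h import *
R=np.load("pics/avg.npz")
def cent(n,w,f,hole=False,mn=15):
    im=crop(R[n],*w);hsv=cv2.cvtColor(im,cv2.COLOR_RGB2HSV);m=f(hsv,cv2.cvtColor(im,cv2.COLOR_RGB2GRAY)).astype(np.uint8)*255
    cs,h=cv2.findContours(m,cv2.RETR_CCOMP,cv2.CHAIN_APPROX_NONE);o=[]
    for c,hh in zip(cs,h[0]):
        if (hh[3]>=0)!=hole or cv2.contourArea(c)<mn*16: continue
        M=cv2.moments(c);o.append((full((M["m10"]/M["m00"],M["m01"]/M["m00"]),*w[:2]),cv2.contourArea(c)/16,full(cv2.boxPoints(cv2.minAreaRect(c)),*w[:2])))
    return o
rim=lambda v:(lambda h,g:(h[...,1]>70)&(h[...,2]>v))
bt=sorted(cent("top",(295,175,420,225),rim(100),True,200),key=lambda t:t[0][0])
bs=sorted(cent("scene",(200,245,385,340),rim(110),True,200),key=lambda t:-t[0][0])
print(len(bt),len(bs))
B=[tri(a[0],b[0]) for a,b in zip(bt,bs)]
for p,e in B:print("comp",p,e)
d=B[0][0]-B[-1][0];print("box yaw",np.degrees(np.arctan2(-d[0],d[1])),"pitch",np.linalg.norm(d)/3)
for a in bt: print("  top on 45mm",onz("top",a[0],.045))
blk=lambda h,g:(h[...,1]>100)&(h[...,2]>90)
a=cent("top",(140,225,190,270),blk)[0];b=cent("scene",(445,160,500,220),blk)[0]
print("block",tri(a[0],b[0]),onz("top",a[0],.084),a[1]);q=np.array([onz("top",p,.084) for p in a[2]]);print(q,np.linalg.norm(q-np.roll(q,1,0),axis=1))
dk=lambda t:(lambda h,g:g<t)
P={}
for nm,wt,ws in(("square",(280,263,299,282),(322,172,341,184)),("pipe",(312,270,328,286),(285,172,305,186))):
    a=cent("top",wt,dk(82));b=cent("scene",ws,dk(68));print([(x[0],x[1]) for x in a],[(x[0],x[1]) for x in b]);P[nm],e=tri(a[0][0],b[0][0]);print(nm,P[nm],e)
    if nm=="square":
        q=np.array([onz("top",p,.106) for p in a[0][2]]);print("edge dirs",np.degrees(np.arctan2(*(np.roll(q,1,0)-q)[:,[1,0]].T)))
c=sorted(cent("top",(255,250,375,308),dk(80),True,200),key=lambda t:t[0][0])
for a in c: print("cup outline on 28mm",onz("top",a[0],.028))
d=onz("top",c[0][0],.028)-onz("top",c[2][0],.028);print("rack yaw",np.degrees(np.arctan2(-d[0],d[1])),np.linalg.norm(d)/2)
E
python3 m.py
python3 - <<'E'
import cv2,numpy as np
R=np.load("pics/avg.npz")
f=lambda a:cv2.resize(a.clip(0,255).astype(np.uint8)[:,:,::-1],(400,400),interpolation=cv2.INTER_CUBIC)
o=np.hstack([f(R["top"][264:304,328:368]*1.4),f(R["scene"][176:216,242:282]*1.4)])
cv2.imwrite("pics/cross.png",o)
E
```

```text
4 4
comp [ 0.6586 -0.0112  0.0423] 0.00017500125050381999
comp [ 0.6597 -0.0664  0.0421] 0.00020445367447533713
comp [ 0.6607 -0.1215  0.0419] 0.0001748494032122788
comp [ 0.6621 -0.1767  0.0419] 7.501303794724303e-06
box yaw 1.2076153846583293 pitch 0.05517777734387993
  top on 45mm [ 0.658  -0.0112  0.045 ]
  top on 45mm [ 0.6591 -0.0662  0.045 ]
  top on 45mm [ 0.6601 -0.1212  0.045 ]
  top on 45mm [ 0.6615 -0.1761  0.045 ]
block (array([0.5443, 0.3501, 0.0795]), np.float64(0.0006093964275579396)) [0.5436 0.3484 0.084 ] 242.8125
[[0.5334 0.3704 0.084 ]
 [0.5667 0.3585 0.084 ]
 [0.5538 0.3263 0.084 ]
 [0.5206 0.3383 0.084 ]] [0.0345 0.0353 0.0347 0.0353]
[(array([288.7775, 272.7417]), 124.875)] [(array([331.2622, 176.7451]), 74.96875)]
square [0.4863 0.0645 0.1061] 0.0010432881490457853
edge dirs [-97.8227 172.6363  82.1826  -7.5277]
[(array([319.7909, 277.6794]), 86.8125)] [(array([295.272 , 178.4229]), 44.0625)]
pipe [ 0.4758 -0.0012  0.1125] 9.603666135017334e-05
cup outline on 28mm [0.4843 0.063  0.028 ]
cup outline on 28mm [ 0.4746 -0.0012  0.028 ]
cup outline on 28mm [ 0.4648 -0.0657  0.028 ]
rack yaw -8.629804346870502 0.0651193657045099
```

View pics/cross.png

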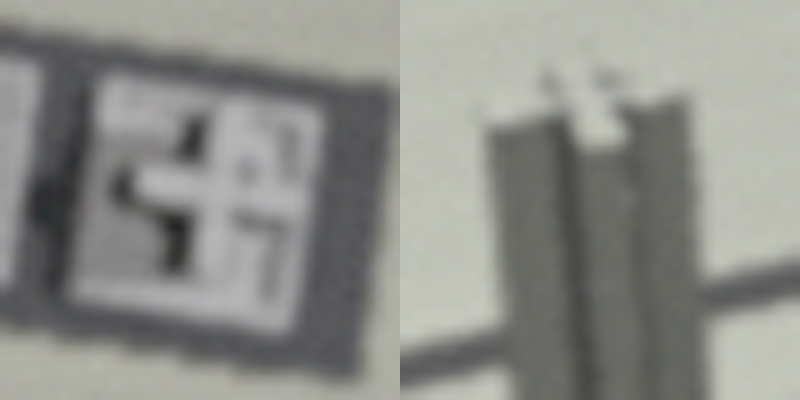

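```bash
cat > plan.py <<'E'
# plan.py x y z yaw : roll first, then shift in tool axes (units)
import sys; from h import *
x,y,z,w=map(float,sys.argv[1:5]); s=env.observe(); Rm=s["tool_rot"]
yaw=np.degrees(np.arctan2(Rm[1,1],Rm[0,1])); r=np.radians(w)
A=np.array([[-np.sin(r),np.cos(r),0],[np.cos(r),np.sin(r),0],[0,0,-1]])
print("t",s["time_s"],"pos",s["position"],"yaw",yaw,"q",s["q"],"| roll units",-(w-yaw)/5,"| lin units",A@(np.array([x,y,z])-s["position"])/.04)
E
python3 -c "
from h import *
p=tri((348.7,282.5),(260,185.8));print(p, onz('top',(348.7,282.5),.110))"
python3 plan.py 0.486 0.0645 0.2 -8.4
```

```text
(array([ 0.4658, -0.0632,  0.1073]), np.float64(0.0020653859043819884)) [ 0.4661 -0.062   0.11  ]
t 0.9 pos [0.1258 0.5354 0.2313] yaw 76.77425407349911 q [ 64.4391  21.8065  74.3364   0.0029  83.8571 -12.3355] | roll units 17.034850814699823 | lin units [-10.3308  10.6279   0.783 ]
```

```bash
Z='{"linear":[0,0,0],"roll":1}'; python3 -m jog '[{"linear":[0,0,0],"roll":1},{"linear":[0,0,0],"roll":1},{"linear":[0,0,0],"roll":1},{"linear":[0,0,0],"roll":1},{"linear":[0,0,0],"roll":1},{"linear":[0,0,0],"roll":1},{"linear":[0,0,0],"roll":1},{"linear":[0,0,0],"roll":1},{"linear":[0,0,0],"roll":1}]' 1; python3 -m jog '[{"linear":[0,0,0],"roll":1},{"linear":[0,0,0],"roll":1},{"linear":[0,0,0],"roll":1},{"linear":[0,0,0],"roll":1},{"linear":[0,0,0],"roll":1},{"linear":[0,0,0],"roll":1},{"linear":[0,0,0],"roll":1},{"linear":[0,0,0],"roll":1}]' && python3 -m jog '[{"linear":[-0.8,0.8,0],"roll":0},{"linear":[-0.8,0.8,0],"roll":0},{"linear":[-0.8,0.8,0],"roll":0},{"linear":[-0.8,0.8,0],"roll":0},{"linear":[-0.8,0.8,0],"roll":0},{"linear":[-0.8,0.8,0],"roll":0},{"linear":[0,0,0],"roll":0}]'; python3 plan.py 0.486 0.0645 0.2 -8.4
```

```text
time_s: 1.65
position: [0.1258, 0.5354, 0.2313]
tool_rot: [[-0.523, 0.852, 0.0], [0.852, 0.523, -0.0], [-0.0, 0.0, -1.0]]
ft_force: [-0.3, -0.5, 0.1]
grip_width: 0.0853
gripper_force: 0.0
time_s: 2.32
position: [0.1258, 0.5354, 0.2313]
tool_rot: [[0.147, 0.989, 0.0], [0.989, -0.147, -0.0], [-0.0, 0.0, -1.0]]
ft_force: [1.0, 0.1, 0.2]
grip_width: 0.0855
gripper_force: 0.0
time_s: 2.9
position: [0.2791, 0.3308, 0.2315]
tool_rot: [[0.15, 0.989, 0.001], [0.989, -0.15, -0.001], [-0.001, 0.002, -1.0]]
ft_force: [0.4, 1.1, -0.5]
grip_width: 0.0855
gripper_force: 0.0
t 2.9 pos [0.2791 0.3308 0.2315] yaw -8.623005312030699 q [34.1574  9.9676 91.3927 -0.106  78.6114 42.8013] | roll units -0.044601062406139744 | lin units [-5.8313  6.0888  0.7878]
```

```bash
python3 -m jog '[{"linear":[-0.65,0.68,0],"roll":0},{"linear":[-0.65,0.68,0],"roll":0},{"linear":[-0.65,0.68,0],"roll":0},{"linear":[-0.65,0.68,0],"roll":0},{"linear":[-0.65,0.68,0],"roll":0},{"linear":[-0.65,0.68,0],"roll":0},{"linear":[-0.65,0.68,0],"roll":0},{"linear":[-0.65,0.68,0],"roll":0},{"linear":[-0.65,0.65,0.4],"roll":0},{"linear":[0,0,0.4],"roll":0},{"linear":[0,0,0],"roll":0}]'; python3 plan.py 0.486 0.0645 0.062 -8.4
```

```text
time_s: 3.82
position: [0.4826, 0.0676, 0.1966]
tool_rot: [[0.146, 0.989, -0.005], [0.989, -0.146, 0.001], [-0.0, -0.005, -1.0]]
ft_force: [-0.5, 0.4, -1.0]
grip_width: 0.0853
gripper_force: 0.0
t 3.8167 pos [0.4826 0.0676 0.1966] yaw -8.382102198966404 q [-5.9756 17.4467 87.2087  0.0064 75.6511  2.4049] | roll units 0.0035795602067192787 | lin units [-0.0656  0.0944  3.3648]
```

```bash
python3 -m jog '[{"linear":[0,0,0],"roll":0},{"linear":[0,0,0],"roll":0},{"linear":[-0.07,0.09,0],"roll":0},{"linear":[0,0,0.3],"roll":0},{"linear":[0,0,0.3],"roll":0},{"linear":[0,0,0.3],"roll":0},{"linear":[0,0,0],"roll":0},{"linear":[0,0,0],"roll":0}]'; python3 plan.py 0.486 0.0645 0.062 -8.4
python3 - <<'E'
from h import *
a=optics.get_image("scene")[90:240,230:400];cv2.imwrite("pics/s1.png",cv2.resize(a,(680,600),interpolation=cv2.INTER_CUBIC)[:,:,::-1])
E
```

```text
time_s: 4.48
position: [0.4863, 0.0658, 0.164]
tool_rot: [[0.142, 0.99, 0.0], [0.99, -0.142, -0.0], [0.0, 0.0, -1.0]]
ft_force: [-0.1, -0.1, 0.1]
grip_width: 0.0852
gripper_force: 0.0
t 4.4833 pos [0.4863 0.0658 0.164 ] yaw -8.17064395340042 q [-6.144  19.6205 89.9489 -0.0008 70.4085  2.0269] | roll units 0.04587120931991606 | lin units [-0.034  -0.0032  2.5491]
```

View pics/s1.png

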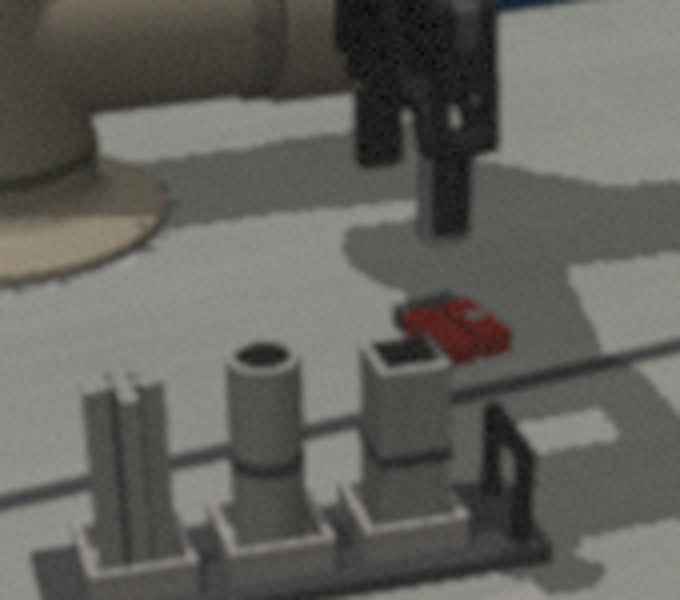

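The fingers straddle the square tube at (410,200), with its top at (405,350). Descending to grip.

```bash
python3 -m jog '[{"linear":[-0.03,0,0.4],"roll":0},{"linear":[0,0,0.4],"roll":0},{"linear":[0,0,0.4],"roll":0},{"linear":[0,0,0.4],"roll":0},{"linear":[0,0,0.4],"roll":0},{"linear":[0,0,0.4],"roll":0},{"linear":[0,0,0.15],"roll":0},{"linear":[0,0,0],"roll":0},{"linear":[0,0,0],"roll":0}]'; python3 -m jog '[{"linear":[0,0,0],"roll":0},{"linear":[0,0,0],"roll":0},{"linear":[0,0,0],"roll":0},{"linear":[0,0,0],"roll":0},{"linear":[0,0,0],"roll":0},{"linear":[0,0,0],"roll":0},{"linear":[0,0,0],"roll":0},{"linear":[0,0,0],"roll":0},{"linear":[0,0,0],"roll":0},{"linear":[0,0,0],"roll":0}]' -1 60; python3 plan.py 0.6615 -0.1764 0.2 1.2
```

```text
time_s: 5.28
position: [0.4867, 0.0643, 0.0622]
tool_rot: [[0.143, 0.99, 0.001], [0.99, -0.143, -0.0], [0.0, 0.001, -1.0]]
ft_force: [0.5, -0.3, 0.0]
grip_width: 0.0853
gripper_force: 0.0
time_s: 6.12
position: [0.4864, 0.0642, 0.0618]
tool_rot: [[0.143, 0.99, 0.001], [0.99, -0.143, -0.0], [0.0, 0.001, -1.0]]
ft_force: [-0.4, -0.7, 6.0]
grip_width: 0.0333
gripper_force: 59.2
t 6.1167 pos [0.4864 0.0642 0.0618] yaw -8.226400228537731 q [-6.337  27.6314 97.6283 -0.0013 54.6887  1.8901] | roll units -1.885280045707546 | lin units [-6.1055  4.2513 -3.4543]
```

```bash
python3 -m jog '[{"linear":[0,0,-0.3],"roll":0},{"linear":[0,0,-0.3],"roll":0},{"linear":[0,0,-0.4],"roll":0},{"linear":[0,0,-0.5],"roll":0},{"linear":[0,0,-0.5],"roll":0},{"linear":[0,0,-0.5],"roll":0},{"linear":[0,0,-0.5],"roll":0},{"linear":[0,0,-0.4],"roll":0},{"linear":[0,0,-0.1],"roll":-0.5},{"linear":[0,0,0],"roll":-0.8},{"linear":[0,0,0],"roll":-0.6},{"linear":[0,0,0],"roll":0}]'; python3 -m jog '[{"linear":[-0.4,0.3,0],"roll":0},{"linear":[-0.6,0.4,0],"roll":0},{"linear":[-0.6,0.4,0],"roll":0},{"linear":[-0.6,0.4,0],"roll":0},{"linear":[-0.6,0.4,0],"roll":0},{"linear":[-0.6,0.4,0],"roll":0},{"linear":[-0.6,0.4,0],"roll":0},{"linear":[-0.6,0.4,0],"roll":0},{"linear":[-0.6,0.4,0],"roll":0},{"linear":[-0.5,0.4,0],"roll":0},{"linear":[-0.4,0.3,0],"roll":0},{"linear":[0,0,0],"roll":0}]'; python3 -m jog '[{"linear":[0,0,0],"roll":0},{"linear":[0,0,0],"roll":0}]';python3 plan.py 0.6618 -0.1764 0.056 1.2
```

```text
time_s: 7.12
position: [0.4856, 0.0643, 0.2007]
tool_rot: [[-0.024, 1.0, -0.002], [1.0, 0.024, 0.0], [0.0, -0.002, -1.0]]
ft_force: [0.2, -0.5, -4.0]
grip_width: 0.0333
gripper_force: 60.8
time_s: 8.12
position: [0.6605, -0.1791, 0.1991]
tool_rot: [[-0.018, 1.0, -0.002], [1.0, 0.018, 0.0], [0.0, -0.002, -1.0]]
ft_force: [-0.5, 0.3, -4.8]
grip_width: 0.0332
gripper_force: 61.2
time_s: 8.28
position: [0.659, -0.1753, 0.2006]
tool_rot: [[-0.022, 1.0, -0.002], [1.0, 0.022, 0.001], [0.001, -0.002, -1.0]]
ft_force: [-0.2, 0.8, -4.2]
grip_width: 0.0334
gripper_force: 61.2
t 8.2833 pos [ 0.659  -0.1753  0.2006] yaw 1.238254865480901 q [-24.8239  36.7348  53.1798   0.013   90.1988 -26.062 ] | roll units 0.0076509730961801916 | lin units [-0.029   0.0699  3.6141]
```

```bash
python3 -m jog '[{"linear":[-0.03,0.07,0],"roll":0},{"linear":[0,0,0.4],"roll":0},{"linear":[0,0,0.4],"roll":0},{"linear":[0,0,0.4],"roll":0},{"linear":[0,0,0],"roll":0},{"linear":[0,0,0],"roll":0}]'; python3 plan.py 0.6618 -0.1764 0.056 1.2
python3 - <<'E'
from h import *
a=optics.get_image("scene")[180:345,195:385];b=optics.get_image("top")[165:250,290:440]
o=np.vstack([cv2.resize(a,(440,382)),cv2.resize(b,(440,218))]);cv2.imwrite("pics/s2.png",o[:,:,::-1])
E
```

```text
time_s: 8.78
position: [0.662, -0.1764, 0.1533]
tool_rot: [[-0.023, 1.0, -0.001], [1.0, 0.023, 0.001], [0.001, -0.001, -1.0]]
ft_force: [0.5, -0.4, -2.9]
grip_width: 0.0334
gripper_force: 61.1
t 8.7833 pos [ 0.662  -0.1764  0.1533] yaw 1.3005265051542527 q [-24.7939  38.8204  56.9591   0.0007  84.2996 -26.0945] | roll units 0.020105301030850554 | lin units [-0.0002 -0.0061  2.4315]
```

View pics/s2.png

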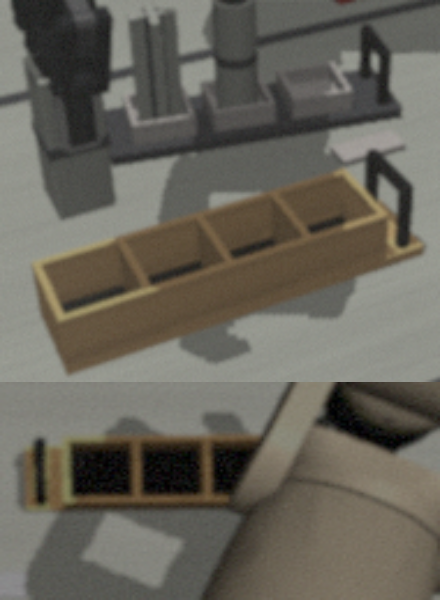

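The square is held upright at (80,180), above the plain-end compartment. Lowering it now.

```bash
python3 -m jog '[{"linear":[0,0,0.3],"roll":0},{"linear":[0,0,0.4],"roll":0},{"linear":[0,0,0.4],"roll":0},{"linear":[0,0,0.4],"roll":0},{"linear":[0,0,0.35],"roll":0},{"linear":[0,0,0.2],"roll":0},{"linear":[0,0,0.1],"roll":0},{"linear":[0,0,0.1],"roll":0},{"linear":[0,0,0],"roll":0},{"linear":[0,0,0],"roll":0}]'; python3 -m jog '[{"linear":[0,0,0.05],"roll":0},{"linear":[0,0,0.05],"roll":0},{"linear":[0,0,0],"roll":0},{"linear":[0,0,0],"roll":0}]'
```

```text
time_s: 9.72
position: [0.6627, -0.1772, 0.0642]
tool_rot: [[-0.022, 1.0, 0.001], [1.0, 0.022, -0.001], [-0.001, 0.001, -1.0]]
ft_force: [0.1, -0.7, -3.6]
grip_width: 0.0333
gripper_force: 61.3
time_s: 10.05
position: [0.6623, -0.1771, 0.0593]
tool_rot: [[-0.022, 1.0, -0.0], [1.0, 0.022, -0.0], [-0.0, -0.0, -1.0]]
ft_force: [1.1, 0.3, -4.6]
grip_width: 0.0336
gripper_force: 61.3
```

```bash
python3 -m jog '[{"linear":[0,0,0.03],"roll":0},{"linear":[0,0,0.03],"roll":0},{"linear":[0,0,0],"roll":0},{"linear":[0,0,0],"roll":0}]';  python3 -m jog '[{"linear":[0,0,0.03],"roll":0},{"linear":[0,0,0],"roll":0},{"linear":[0,0,0],"roll":0}]'
```

```text
time_s: 10.38
position: [0.6623, -0.1771, 0.0568]
tool_rot: [[-0.022, 1.0, -0.0], [1.0, 0.022, 0.0], [0.0, -0.0, -1.0]]
ft_force: [0.3, 0.3, -3.7]
grip_width: 0.033
gripper_force: 61.3
time_s: 10.63
position: [0.6625, -0.1772, 0.056]
tool_rot: [[-0.022, 1.0, 0.001], [1.0, 0.022, -0.0], [-0.0, 0.001, -1.0]]
ft_force: [0.2, 0.1, -2.2]
grip_width: 0.0331
gripper_force: 61.2
```

```bash
python3 -m jog '[{"linear":[0,0,0.025],"roll":0},{"linear":[0,0,0],"roll":0},{"linear":[0,0,0],"roll":0}]'
```

```text
time_s: 10.88
position: [0.6625, -0.1772, 0.0559]
tool_rot: [[-0.022, 1.0, 0.001], [1.0, 0.022, -0.001], [-0.001, 0.001, -1.0]]
ft_force: [-2.2, 1.1, 5.6]
grip_width: 0.0336
gripper_force: 62.1
```

```bash
python3 -m jog '[{"linear":[0,0,0],"roll":0},{"linear":[0,0,0],"roll":0},{"linear":[0,0,0],"roll":0},{"linear":[0,0,0],"roll":0},{"linear":[0,0,0],"roll":0},{"linear":[0,0,0],"roll":0},{"linear":[0,0,0],"roll":0},{"linear":[0,0,0],"roll":0}]' 1; python3 -m jog '[{"linear":[0,0,-0.3],"roll":0},{"linear":[0,0,-0.5],"roll":0},{"linear":[0,0,-0.5],"roll":0},{"linear":[0,0,-0.6],"roll":0},{"linear":[0,0,-0.6],"roll":0},{"linear":[0,0,-0.6],"roll":0},{"linear":[0,0,-0.5],"roll":0},{"linear":[0,0,0],"roll":1},{"linear":[0,0,0],"roll":1},{"linear":[0,0,0],"roll":0},{"linear":[0,0,0],"roll":0}]'; python3 plan.py 0.4758 -0.0012 0.2 -8.5
```

```text
time_s: 11.55
position: [0.6623, -0.1771, 0.0547]
tool_rot: [[-0.022, 1.0, -0.0], [1.0, 0.022, 0.0], [0.0, -0.0, -1.0]]
ft_force: [0.3, -0.9, -0.5]
grip_width: 0.0854
gripper_force: 0.0
time_s: 12.47
position: [0.6622, -0.1771, 0.1994]
tool_rot: [[0.149, 0.989, 0.0], [0.989, -0.149, -0.0], [-0.0, 0.0, -1.0]]
ft_force: [1.0, 1.1, -1.2]
grip_width: 0.0853
gripper_force: 0.0
t 12.4667 pos [ 0.6622 -0.1771  0.1994] yaw -8.580914317008572 q [-24.8403  37.1078  52.6614   0.0007  90.2054 -16.2594] | roll units -0.01618286340171444 | lin units [ 3.6598 -5.2599 -0.0162]
```

```bash
python3 -m jog '[{"linear":[0.36,-0.5,0],"roll":0},{"linear":[0.4,-0.6,0],"roll":0},{"linear":[0.45,-0.65,0],"roll":0},{"linear":[0.45,-0.65,0],"roll":0},{"linear":[0.45,-0.65,0],"roll":0},{"linear":[0.45,-0.65,0],"roll":0},{"linear":[0.45,-0.65,0],"roll":0},{"linear":[0.4,-0.6,0],"roll":0},{"linear":[0.25,-0.3,0],"roll":0},{"linear":[0,0,0.5],"roll":0},{"linear":[0,0,0],"roll":0},{"linear":[0,0,0],"roll":0}]'; python3 plan.py 0.4758 -0.0012 0.070 -8.5;python3 - <<'E'
from h import *
b=optics.get_image("top")[165:315,250:450];a=optics.get_image("scene")[180:345,195:385]
cv2.imwrite("pics/s3.png",np.hstack([cv2.resize(a,(400,347))[:345],cv2.resize(b,(400,345))])[:,:,::-1])
E
```

```text
time_s: 13.47
position: [0.4768, -0.0005, 0.1787]
tool_rot: [[0.15, 0.989, -0.001], [0.989, -0.15, 0.0], [0.0, -0.001, -1.0]]
ft_force: [0.1, -0.5, 0.5]
grip_width: 0.0855
gripper_force: 0.0
t 13.4667 pos [ 0.4768 -0.0005  0.1787] yaw -8.622957901879644 q [-14.3285  17.4054  90.6024  -0.0036  72.0702  -5.7044] | roll units -0.024591580375928856 | lin units [-0.0203 -0.0219  2.7176]
```

View pics/s3.png

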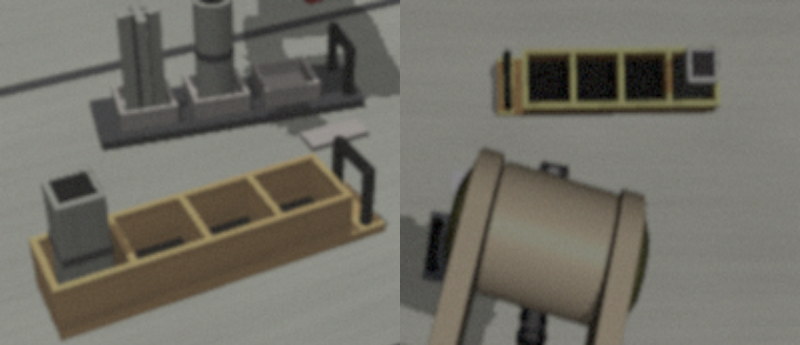

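The square stands upright in the plain-end compartment at (75,225). Next is the pipe.

```bash
python3 -m jog '[{"linear":[-0.02,-0.02,0.4],"roll":0},{"linear":[0,0,0.4],"roll":0},{"linear":[0,0,0.4],"roll":0},{"linear":[0,0,0.4],"roll":0},{"linear":[0,0,0.4],"roll":0},{"linear":[0,0,0.4],"roll":0},{"linear":[0,0,0.3],"roll":0},{"linear":[0,0,0],"roll":0},{"linear":[0,0,0],"roll":0}]'; python3 -m jog '[{"linear":[0,0,0],"roll":0},{"linear":[0,0,0],"roll":0},{"linear":[0,0,0],"roll":0},{"linear":[0,0,0],"roll":0},{"linear":[0,0,0],"roll":0},{"linear":[0,0,0],"roll":0},{"linear":[0,0,0],"roll":0},{"linear":[0,0,0],"roll":0},{"linear":[0,0,0],"roll":0},{"linear":[0,0,0],"roll":0}]' -1 60; python3 -m jog '[{"linear":[0,0,-0.3],"roll":0},{"linear":[0,0,-0.3],"roll":0},{"linear":[0,0,-0.4],"roll":0},{"linear":[0,0,-0.5],"roll":0},{"linear":[0,0,-0.5],"roll":0},{"linear":[0,0,-0.5],"roll":0},{"linear":[0,0,-0.5],"roll":0},{"linear":[0,0,-0.4],"roll":0},{"linear":[0,0,-0.1],"roll":-0.5},{"linear":[0,0,0],"roll":-0.8},{"linear":[0,0,0],"roll":-0.6},{"linear":[0,0,0],"roll":0}]';python3 plan.py 0.6605 -0.1214 0.2 1.2
```

```text
time_s: 14.32
position: [0.4765, -0.0016, 0.071]
tool_rot: [[0.152, 0.988, -0.0], [0.988, -0.152, 0.0], [0.0, -0.0, -1.0]]
ft_force: [0.9, 0.3, 0.2]
grip_width: 0.0856
gripper_force: 0.0
time_s: 15.15
position: [0.4763, -0.0013, 0.0714]
tool_rot: [[0.152, 0.988, 0.001], [0.988, -0.152, -0.0], [-0.0, 0.001, -1.0]]
ft_force: [-0.5, 0.9, 5.9]
grip_width: 0.033
gripper_force: 59.0
time_s: 16.15
position: [0.4756, -0.0011, 0.2104]
tool_rot: [[-0.015, 1.0, -0.001], [1.0, 0.015, 0.0], [0.0, -0.001, -1.0]]
ft_force: [0.7, -0.4, -3.2]
grip_width: 0.0328
gripper_force: 60.2
t 16.15 pos [ 0.4756 -0.0011  0.2104] yaw 0.884763575273376 q [-14.4332  15.4312  87.6907   0.0005  76.9441 -15.3181] | roll units -0.06304728494532479 | lin units [-3.1042  4.5581  0.2597]
```

```bash
python3 -m jog '[{"linear":[-0.3,0.4,0],"roll":0},{"linear":[-0.4,0.6,0],"roll":0},{"linear":[-0.4,0.6,0],"roll":0},{"linear":[-0.4,0.6,0],"roll":0},{"linear":[-0.4,0.6,0],"roll":0},{"linear":[-0.4,0.6,0],"roll":0},{"linear":[-0.4,0.6,0],"roll":0},{"linear":[-0.3,0.4,0],"roll":0},{"linear":[-0.1,0.16,0],"roll":0},{"linear":[0,0,0],"roll":0},{"linear":[0,0,0],"roll":0},{"linear":[0,0,0],"roll":0}]'; python3 plan.py 0.6605 -0.1214 0.0655 1.2
```

```text
time_s: 17.15
position: [0.6595, -0.1221, 0.2105]
tool_rot: [[-0.013, 1.0, -0.001], [1.0, 0.013, 0.0], [0.001, -0.001, -1.0]]
ft_force: [-0.8, 1.1, -2.9]
grip_width: 0.0324
gripper_force: 60.5
t 17.15 pos [ 0.6595 -0.1221  0.2105] yaw 0.755992976090597 q [-20.5842  35.1597  54.5487   0.0059  90.357  -21.3401] | roll units -0.08880140478188059 | lin units [0.0178 0.0258 3.6248]
```

```bash
python3 -m jog '[{"linear":[0.02,0.03,0.3],"roll":0},{"linear":[0,0,0.5],"roll":0},{"linear":[0,0,0.5],"roll":0},{"linear":[0,0,0.5],"roll":0},{"linear":[0,0,0.4],"roll":0},{"linear":[0,0,0.4],"roll":0},{"linear":[0,0,0.4],"roll":0},{"linear":[0,0,0.3],"roll":0},{"linear":[0,0,0.1],"roll":0},{"linear":[0,0,0.05],"roll":0},{"linear":[0,0,0],"roll":0},{"linear":[0,0,0],"roll":0}]';python3 -m jog '[{"linear":[0,0,0.05],"roll":0},{"linear":[0,0,0.05],"roll":0},{"linear":[0,0,0],"roll":0},{"linear":[0,0,0],"roll":0}]'
```

```text
time_s: 18.15
position: [0.6616, -0.1219, 0.0738]
tool_rot: [[-0.014, 1.0, 0.002], [1.0, 0.014, -0.001], [-0.001, 0.002, -1.0]]
ft_force: [0.7, 0.2, -3.5]
grip_width: 0.0327
gripper_force: 60.5
time_s: 18.48
position: [0.6612, -0.1219, 0.0687]
tool_rot: [[-0.014, 1.0, -0.0], [1.0, 0.014, 0.0], [0.0, -0.0, -1.0]]
ft_force: [-0.7, -0.4, -4.1]
grip_width: 0.0329
gripper_force: 60.5
```

```bash
python3 -m jog '[{"linear":[0,0,0.03],"roll":0},{"linear":[0,0,0.03],"roll":0},{"linear":[0,0,0],"roll":0},{"linear":[0,0,0],"roll":0}]';  python3 -m jog '[{"linear":[0,0,0.025],"roll":0},{"linear":[0,0,0],"roll":0},{"linear":[0,0,0],"roll":0}]'
```

```text
time_s: 18.82
position: [0.6612, -0.1219, 0.0662]
tool_rot: [[-0.014, 1.0, -0.0], [1.0, 0.014, 0.0], [0.0, -0.0, -1.0]]
ft_force: [0.1, -0.1, -3.3]
grip_width: 0.0327
gripper_force: 60.5
time_s: 19.07
position: [0.6614, -0.1219, 0.0655]
tool_rot: [[-0.014, 1.0, 0.0], [1.0, 0.014, -0.0], [-0.0, 0.0, -1.0]]
ft_force: [0.0, -0.3, -1.8]
grip_width: 0.0327
gripper_force: 60.8
```

```bash
python3 -m jog '[{"linear":[0,0,0.02],"roll":0},{"linear":[0,0,0],"roll":0},{"linear":[0,0,0],"roll":0}]'; python3 -m jog '[{"linear":[0,0,0],"roll":0},{"linear":[0,0,0],"roll":0},{"linear":[0,0,0],"roll":0},{"linear":[0,0,0],"roll":0},{"linear":[0,0,0],"roll":0},{"linear":[0,0,0],"roll":0},{"linear":[0,0,0],"roll":0},{"linear":[0,0,0],"roll":0}]' 1; python3 -m jog '[{"linear":[0,0,-0.3],"roll":0},{"linear":[0,0,-0.5],"roll":0},{"linear":[0,0,-0.5],"roll":0},{"linear":[0,0,-0.6],"roll":0},{"linear":[0,0,-0.6],"roll":0},{"linear":[0,0,-0.6],"roll":0},{"linear":[0,0,-0.3],"roll":0},{"linear":[0,0,0],"roll":0.9},{"linear":[0,0,0],"roll":1},{"linear":[0,0,0],"roll":0},{"linear":[0,0,0],"roll":0}]'; python3 plan.py 0.466 -0.0632 0.2 -8.6
```

```text
time_s: 19.32
position: [0.6615, -0.122, 0.0654]
tool_rot: [[-0.014, 1.0, 0.001], [1.0, 0.014, -0.0], [-0.0, 0.001, -1.0]]
ft_force: [-1.4, 0.5, 5.3]
grip_width: 0.0329
gripper_force: 61.5
time_s: 19.98
position: [0.6613, -0.1219, 0.0645]
tool_rot: [[-0.014, 1.0, -0.0], [1.0, 0.014, -0.0], [0.0, -0.0, -1.0]]
ft_force: [0.4, -0.4, -0.6]
grip_width: 0.0854
gripper_force: 0.0
time_s: 20.9
position: [0.6612, -0.1219, 0.2012]
tool_rot: [[0.149, 0.989, 0.0], [0.989, -0.149, -0.0], [-0.0, 0.0, -1.0]]
ft_force: [-0.4, 0.3, 0.1]
grip_width: 0.0853
gripper_force: 0.0
t 20.9 pos [ 0.6612 -0.1219  0.2012] yaw -8.58046960047366 q [-20.5082  35.599   55.2417  -0.0009  89.1306 -11.9277] | roll units 0.0039060799052681007 | lin units [ 0.7208 -5.0454  0.0296]
```

```bash
python3 -m jog '[{"linear":[0.07,-0.5,0],"roll":0},{"linear":[0.1,-0.65,0],"roll":0},{"linear":[0.1,-0.7,0],"roll":0},{"linear":[0.1,-0.7,0],"roll":0},{"linear":[0.1,-0.7,0],"roll":0},{"linear":[0.1,-0.7,0],"roll":0},{"linear":[0.1,-0.65,0],"roll":0},{"linear":[0.05,-0.45,0],"roll":0},{"linear":[0,0,0.3],"roll":0},{"linear":[0,0,0.3],"roll":0},{"linear":[0,0,0],"roll":0},{"linear":[0,0,0],"roll":0}]'; python3 plan.py 0.466 -0.0632 0.066 -8.6;python3 - <<'E'
from h import *
b=optics.get_image("top")[165:315,250:450];a=optics.get_image("scene")[150:345,195:385]
cv2.imwrite("pics/s4.png",np.hstack([cv2.resize(a,(400,410)),cv2.resize(b,(400,410))])[:,:,::-1])
E
```

```text
time_s: 21.9
position: [0.466, -0.0628, 0.1767]
tool_rot: [[0.15, 0.989, -0.001], [0.989, -0.15, 0.0], [0.0, -0.001, -1.0]]
ft_force: [-0.4, -0.6, 0.8]
grip_width: 0.0854
gripper_force: 0.0
t 21.9 pos [ 0.466  -0.0628  0.1767] yaw -8.629995189848504 q [-22.1464  16.8856  91.7765  -0.001   71.3723 -13.5161] | roll units -0.005999037969700893 | lin units [-0.01    0.0026  2.7677]
```

View pics/s4.png

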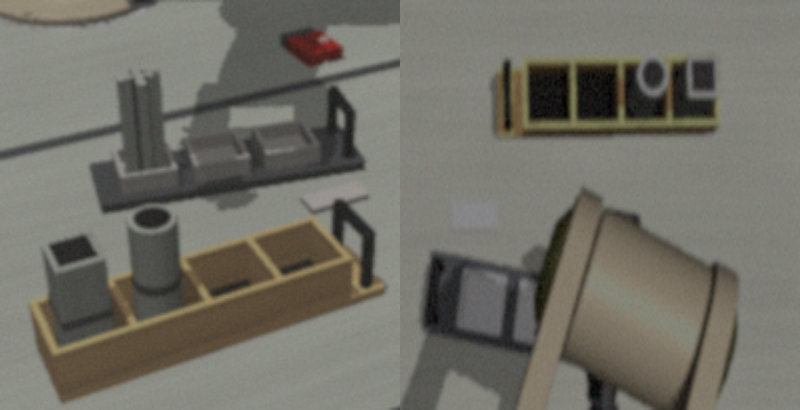

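The pipe stands upright in the second compartment at (155,260), beside the square. Next is the cross.

```bash
python3 -m jog '[{"linear":[0,0,0.4],"roll":0},{"linear":[0,0,0.4],"roll":0},{"linear":[0,0,0.4],"roll":0},{"linear":[0,0,0.4],"roll":0},{"linear":[0,0,0.4],"roll":0},{"linear":[0,0,0.4],"roll":0},{"linear":[0,0,0.35],"roll":0},{"linear":[0,0,0],"roll":0},{"linear":[0,0,0],"roll":0}]'; python3 -m jog '[{"linear":[0,0,0],"roll":0},{"linear":[0,0,0],"roll":0},{"linear":[0,0,0],"roll":0},{"linear":[0,0,0],"roll":0},{"linear":[0,0,0],"roll":0},{"linear":[0,0,0],"roll":0},{"linear":[0,0,0],"roll":0},{"linear":[0,0,0],"roll":0},{"linear":[0,0,0],"roll":0},{"linear":[0,0,0],"roll":0}]' -1 60; python3 -m jog '[{"linear":[0,0,-0.3],"roll":0},{"linear":[0,0,-0.3],"roll":0},{"linear":[0,0,-0.4],"roll":0},{"linear":[0,0,-0.5],"roll":0},{"linear":[0,0,-0.5],"roll":0},{"linear":[0,0,-0.5],"roll":0},{"linear":[0,0,-0.5],"roll":0},{"linear":[0,0,-0.4],"roll":0},{"linear":[0,0,-0.1],"roll":-0.5},{"linear":[0,0,0],"roll":-0.8},{"linear":[0,0,0],"roll":-0.65},{"linear":[0,0,0],"roll":0}]';python3 plan.py 0.6595 -0.0663 0.2 1.2
```

```text
time_s: 22.75
position: [0.4663, -0.0629, 0.0668]
tool_rot: [[0.151, 0.989, -0.0], [0.989, -0.151, 0.0], [0.0, -0.0, -1.0]]
ft_force: [-0.2, 0.1, -0.1]
grip_width: 0.0851
gripper_force: 0.0
time_s: 23.58
position: [0.4662, -0.0629, 0.0672]
tool_rot: [[0.152, 0.988, 0.001], [0.988, -0.152, -0.0], [-0.0, 0.001, -1.0]]
ft_force: [-1.4, 0.5, 5.2]
grip_width: 0.0352
gripper_force: 59.1
time_s: 24.58
position: [0.4656, -0.0626, 0.2064]
tool_rot: [[-0.02, 1.0, -0.001], [1.0, 0.02, 0.0], [0.0, -0.001, -1.0]]
ft_force: [0.3, -0.4, -3.1]
grip_width: 0.035
gripper_force: 60.4
t 24.5833 pos [ 0.4656 -0.0626  0.2064] yaw 1.1463961606767041 q [-22.1426  15.0693  88.9377  -0.0011  76.0381 -23.2887] | roll units -0.010720767864659165 | lin units [-0.1935  4.8442  0.1596]
```

```bash
python3 -m jog '[{"linear":[-0.02,0.44,0],"roll":0},{"linear":[-0.02,0.6,0],"roll":0},{"linear":[-0.03,0.6,0],"roll":0},{"linear":[-0.03,0.6,0],"roll":0},{"linear":[-0.03,0.6,0],"roll":0},{"linear":[-0.03,0.6,0],"roll":0},{"linear":[-0.02,0.6,0],"roll":0},{"linear":[-0.01,0.5,0],"roll":0},{"linear":[0,0.3,0],"roll":0},{"linear":[0,0,0],"roll":0},{"linear":[0,0,0],"roll":0},{"linear":[0,0,0],"roll":0}]'; python3 plan.py 0.6595 -0.0663 0.0612 1.2
```

```text
time_s: 25.58
position: [0.6589, -0.0668, 0.2062]
tool_rot: [[-0.017, 1.0, -0.001], [1.0, 0.017, 0.0], [0.0, -0.001, -1.0]]
ft_force: [-0.2, 0.1, -2.1]
grip_width: 0.0346
gripper_force: 60.8
t 25.5833 pos [ 0.6589 -0.0668  0.2062] yaw 0.9799240414889333 q [-16.0099  34.3877  56.6991  -0.0048  88.9909 -16.9897] | roll units -0.04401519170221333 | lin units [0.0132 0.0152 3.625 ]
```

```bash
python3 -m jog '[{"linear":[0.01,0.01,0.3],"roll":0},{"linear":[0,0,0.5],"roll":0},{"linear":[0,0,0.5],"roll":0},{"linear":[0,0,0.5],"roll":0},{"linear":[0,0,0.4],"roll":0},{"linear":[0,0,0.4],"roll":0},{"linear":[0,0,0.4],"roll":0},{"linear":[0,0,0.3],"roll":0},{"linear":[0,0,0.1],"roll":0},{"linear":[0,0,0.05],"roll":0},{"linear":[0,0,0],"roll":0},{"linear":[0,0,0],"roll":0}]';python3 -m jog '[{"linear":[0,0,0.05],"roll":0},{"linear":[0,0,0.05],"roll":0},{"linear":[0,0,0],"roll":0},{"linear":[0,0,0],"roll":0}]'; python3 -m jog '[{"linear":[0,0,0.03],"roll":0},{"linear":[0,0,0.03],"roll":0},{"linear":[0,0,0],"roll":0},{"linear":[0,0,0],"roll":0}]'
```

```text
time_s: 26.58
position: [0.6603, -0.0667, 0.0696]
tool_rot: [[-0.018, 1.0, 0.002], [1.0, 0.018, -0.0], [-0.0, 0.002, -1.0]]
ft_force: [0.2, -0.3, -3.3]
grip_width: 0.0348
gripper_force: 61.0
time_s: 26.92
position: [0.6601, -0.0665, 0.0645]
tool_rot: [[-0.018, 1.0, -0.0], [1.0, 0.018, -0.0], [-0.0, -0.0, -1.0]]
ft_force: [-0.0, -0.5, -3.2]
grip_width: 0.0349
gripper_force: 61.0
time_s: 27.25
position: [0.66, -0.0665, 0.062]
tool_rot: [[-0.018, 1.0, -0.0], [1.0, 0.018, 0.0], [0.0, -0.0, -1.0]]
ft_force: [0.4, -0.5, -3.3]
grip_width: 0.035
gripper_force: 61.0
```

```bash
python3 -m jog '[{"linear":[0,0,0.03],"roll":0},{"linear":[0,0,0],"roll":0},{"linear":[0,0,0],"roll":0}]'; python3 -m jog '[{"linear":[0,0,0.015],"roll":0},{"linear":[0,0,0],"roll":0},{"linear":[0,0,0],"roll":0}]'
```

```text
time_s: 27.5
position: [0.6603, -0.0666, 0.0613]
tool_rot: [[-0.018, 1.0, 0.001], [1.0, 0.018, -0.0], [-0.0, 0.001, -1.0]]
ft_force: [-1.0, -0.0, 0.7]
grip_width: 0.035
gripper_force: 61.1
time_s: 27.75
position: [0.6603, -0.0666, 0.0612]
tool_rot: [[-0.018, 1.0, 0.001], [1.0, 0.018, -0.0], [-0.0, 0.001, -1.0]]
ft_force: [-2.1, 0.8, 5.6]
grip_width: 0.035
gripper_force: 61.8
```

```bash
python3 -m jog '[{"linear":[0,0,0],"roll":0},{"linear":[0,0,0],"roll":0},{"linear":[0,0,0],"roll":0},{"linear":[0,0,0],"roll":0},{"linear":[0,0,0],"roll":0},{"linear":[0,0,0],"roll":0},{"linear":[0,0,0],"roll":0},{"linear":[0,0,0],"roll":0}]' 1; python3 -m jog '[{"linear":[0,0,-0.3],"roll":0},{"linear":[0,0,-0.5],"roll":0},{"linear":[0,0,-0.5],"roll":0},{"linear":[0,0,-0.6],"roll":0},{"linear":[0,0,-0.6],"roll":0},{"linear":[0,0,-0.6],"roll":0},{"linear":[0,0,-0.3],"roll":1},{"linear":[0,0,0],"roll":1},{"linear":[0,0,0],"roll":1},{"linear":[0,0,0],"roll":1},{"linear":[0,0,0],"roll":0.4},{"linear":[0,0,0],"roll":0}]'; python3 plan.py 0.544 0.349 0.18 -20.7
```

```text
time_s: 28.42
position: [0.6601, -0.0666, 0.0603]
tool_rot: [[-0.018, 1.0, -0.0], [1.0, 0.018, -0.0], [-0.0, -0.0, -1.0]]
ft_force: [0.4, 0.7, 0.9]
grip_width: 0.0853
gripper_force: 0.0
time_s: 29.42
position: [0.6601, -0.0665, 0.1974]
tool_rot: [[0.359, 0.933, 0.001], [0.933, -0.359, -0.0], [0.0, 0.001, -1.0]]
ft_force: [-0.1, -0.2, 1.2]
grip_width: 0.0855
gripper_force: 0.0
t 29.4167 pos [ 0.6601 -0.0665  0.1974] yaw -21.039941074674477 q [-15.9543  34.7527  57.472    0.0013  87.723    5.0856] | roll units -0.06798821493489556 | lin units [ 8.6909 -6.3865  0.4338]
```

```bash
python3 -m jog '[{"linear":[0.4,-0.3,0],"roll":0},{"linear":[0.75,-0.55,0],"roll":0},{"linear":[0.75,-0.55,0],"roll":0},{"linear":[0.75,-0.55,0],"roll":0},{"linear":[0.75,-0.55,0],"roll":0},{"linear":[0.75,-0.55,0],"roll":0},{"linear":[0.75,-0.55,0],"roll":0},{"linear":[0.75,-0.55,0],"roll":0},{"linear":[0.75,-0.55,0],"roll":0},{"linear":[0.75,-0.55,0],"roll":0},{"linear":[0.75,-0.55,0],"roll":0},{"linear":[0.4,-0.3,0],"roll":0}]';python3 -m jog '[{"linear":[0.4,-0.3,0],"roll":0},{"linear":[0,0,0],"roll":0},{"linear":[0,0,0],"roll":0},{"linear":[0,0,0],"roll":0}]'; python3 plan.py 0.544 0.349 0.13 -20.7
```

```text
time_s: 30.42
position: [0.5495, 0.3344, 0.1971]
tool_rot: [[0.354, 0.935, 0.0], [0.935, -0.354, 0.001], [0.001, 0.0, -1.0]]
ft_force: [0.8, 0.9, 0.1]
grip_width: 0.0854
gripper_force: 0.0
time_s: 30.75
position: [0.5458, 0.3494, 0.1967]
tool_rot: [[0.358, 0.934, 0.0], [0.934, -0.358, -0.0], [-0.0, 0.0, -1.0]]
ft_force: [-0.2, -0.1, -0.2]
grip_width: 0.0855
gripper_force: 0.0
t 30.75 pos [0.5458 0.3494 0.1967] yaw -20.951963109441795 q [22.1884 33.1781 60.5309 -0.017  86.2764 43.1414] | roll units -0.050392621888359204 | lin units [-0.0266 -0.0393  1.6665]
```

```bash
python3 -m jog '[{"linear":[-0.03,-0.04,0.3],"roll":0},{"linear":[0,0,0.5],"roll":0},{"linear":[0,0,0.5],"roll":0},{"linear":[0,0,0.5],"roll":0},{"linear":[0,0,0.5],"roll":0},{"linear":[0,0,0.5],"roll":0},{"linear":[0,0,0.5],"roll":0},{"linear":[0,0,0.4],"roll":0},{"linear":[0,0,0],"roll":0},{"linear":[0,0,0],"roll":0}]'; python3 -m jog '[{"linear":[0,0,0],"roll":0},{"linear":[0,0,0],"roll":0},{"linear":[0,0,0],"roll":0},{"linear":[0,0,0],"roll":0},{"linear":[0,0,0],"roll":0},{"linear":[0,0,0],"roll":0},{"linear":[0,0,0],"roll":0},{"linear":[0,0,0],"roll":0},{"linear":[0,0,0],"roll":0},{"linear":[0,0,0],"roll":0}]' -1 40; python3 -m jog '[{"linear":[0,0,-0.3],"roll":0},{"linear":[0,0,-0.5],"roll":0},{"linear":[0,0,-0.6],"roll":0},{"linear":[0,0,-0.6],"roll":0},{"linear":[0,0,-0.6],"roll":0},{"linear":[0,0,-0.6],"roll":0},{"linear":[0,0,-0.4],"roll":-0.6},{"linear":[0,0,-0.1],"roll":-0.9},{"linear":[0,0,0],"roll":-1},{"linear":[0,0,0],"roll":-1},{"linear":[0,0,0],"roll":-0.93},{"linear":[0,0,0],"roll":0}]'; python3 plan.py 0.6583 -0.0112 0.2 1.2
python3 - <<'E'
from h import *
a=optics.get_image("scene")[80:345,195:520]
cv2.imwrite("pics/s5.png",cv2.resize(a,(650,530))[:,:,::-1])
E
```

```text
time_s: 31.58
position: [0.5441, 0.3485, 0.0483]
tool_rot: [[0.359, 0.933, -0.001], [0.933, -0.359, -0.0], [-0.001, -0.001, -1.0]]
ft_force: [-0.2, 0.1, 0.8]
grip_width: 0.0852
gripper_force: 0.0
time_s: 32.42
position: [0.544, 0.3496, 0.0491]
tool_rot: [[0.358, 0.934, 0.001], [0.934, -0.358, 0.0], [0.001, 0.001, -1.0]]
ft_force: [-0.7, -0.9, 6.5]
grip_width: 0.0357
gripper_force: 45.6
time_s: 33.42
position: [0.5434, 0.3495, 0.1968]
tool_rot: [[-0.023, 1.0, -0.0], [1.0, 0.023, -0.0], [-0.0, -0.0, -1.0]]
ft_force: [0.1, 0.6, 0.5]
grip_width: 0.0359
gripper_force: 44.8
t 33.4167 pos [0.5434 0.3495 0.1968] yaw 1.34481452489092 q [22.2658 32.9767 60.8884  0.0036 86.1464 20.9207] | roll units 0.02896290497818401 | lin units [-9.0754  2.6818 -0.0811]
```

View pics/s5.png

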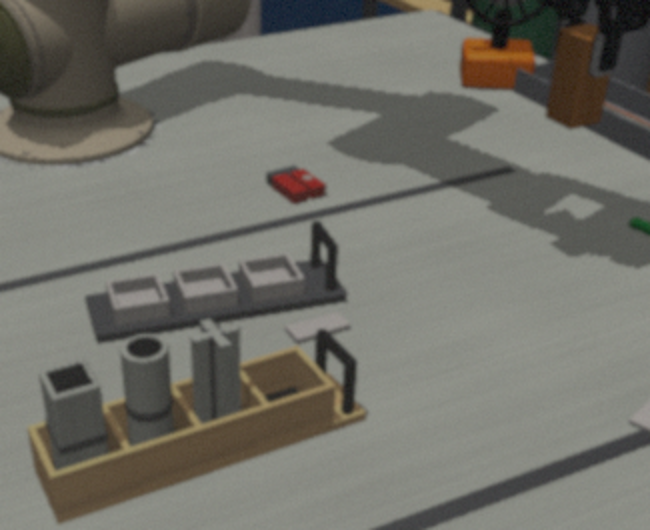

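All three coupons stand upright in order, and the block is held upright at (578,75). It goes to the compartment by the handle.

```bash
python3 -m jog '[{"linear":[-0.4,0.1,0],"roll":0},{"linear":[-0.75,0.22,0],"roll":0},{"linear":[-0.8,0.24,0],"roll":0},{"linear":[-0.8,0.24,0],"roll":0},{"linear":[-0.8,0.24,0],"roll":0},{"linear":[-0.8,0.24,0],"roll":0},{"linear":[-0.8,0.24,0],"roll":0},{"linear":[-0.8,0.24,0],"roll":0},{"linear":[-0.8,0.24,0],"roll":0},{"linear":[-0.8,0.24,0],"roll":0},{"linear":[-0.7,0.2,0],"roll":0},{"linear":[-0.5,0.15,0],"roll":0}]';python3 -m jog '[{"linear":[-0.1,0.1,0],"roll":0},{"linear":[0,0,0],"roll":0},{"linear":[0,0,0],"roll":0},{"linear":[0,0,0],"roll":0}]'; python3 plan.py 0.6583 -0.0112 0.057 1.2
```

```text
time_s: 34.47
position: [0.6548, -0.001, 0.1964]
tool_rot: [[-0.016, 1.0, -0.0], [1.0, 0.016, -0.0], [-0.0, -0.0, -1.0]]
ft_force: [0.0, 0.3, -0.6]
grip_width: 0.0352
gripper_force: 44.8
time_s: 34.8
position: [0.6582, -0.0008, 0.1965]
tool_rot: [[-0.021, 1.0, -0.0], [1.0, 0.021, 0.0], [0.0, -0.0, -1.0]]
ft_force: [-0.1, 0.4, -0.8]
grip_width: 0.0349
gripper_force: 44.8
t 34.8 pos [ 0.6582 -0.0008  0.1965] yaw 1.212071108428365 q [-10.3596  34.2556  58.5489   0.0173  87.2097 -11.5725] | roll units 0.002414221685673024 | lin units [-0.2602 -0.0027  3.4873]
```

```bash
python3 -m jog '[{"linear":[-0.26,0,0],"roll":0},{"linear":[0,0,0.4],"roll":0},{"linear":[0,0,0.4],"roll":0},{"linear":[0,0,0.4],"roll":0},{"linear":[0,0,0.3],"roll":0},{"linear":[0,0,0],"roll":0},{"linear":[0,0,0],"roll":0}]'; python3 plan.py 0.6583 -0.0112 0.057 1.2;  python3 -m jog '[{"linear":[0,0,0.3],"roll":0},{"linear":[0,0,0.4],"roll":0},{"linear":[0,0,0.4],"roll":0},{"linear":[0,0,0.3],"roll":0},{"linear":[0,0,0.2],"roll":0},{"linear":[0,0,0.1],"roll":0},{"linear":[0,0,0.05],"roll":0},{"linear":[0,0,0.05],"roll":0},{"linear":[0,0,0],"roll":0},{"linear":[0,0,0],"roll":0}]'; python3 -m jog '[{"linear":[0,0,0.05],"roll":0},{"linear":[0,0,0.03],"roll":0},{"linear":[0,0,0],"roll":0},{"linear":[0,0,0],"roll":0}]'
```

```text
time_s: 35.38
position: [0.6586, -0.0124, 0.1364]
tool_rot: [[-0.021, 1.0, -0.001], [1.0, 0.021, 0.0], [0.0, -0.001, -1.0]]
ft_force: [0.1, 0.4, -0.2]
grip_width: 0.0354
gripper_force: 44.8
t 35.3833 pos [ 0.6586 -0.0124  0.1364] yaw 1.1990486119453643 q [-11.3535  36.8941  63.7052  -0.0037  79.4368 -12.5519] | roll units -0.00019027761092713647 | lin units [ 0.0304 -0.0067  1.9844]
time_s: 36.22
position: [0.659, -0.0127, 0.065]
tool_rot: [[-0.021, 1.0, 0.001], [1.0, 0.021, -0.0], [-0.0, 0.001, -1.0]]
ft_force: [-0.6, 0.3, -0.6]
grip_width: 0.0354
gripper_force: 44.8
time_s: 36.55
position: [0.6587, -0.0126, 0.0611]
tool_rot: [[-0.021, 1.0, -0.0], [1.0, 0.021, -0.0], [-0.0, -0.0, -1.0]]
ft_force: [-0.2, -0.5, -0.0]
grip_width: 0.0354
gripper_force: 44.8
```

```bash
python3 -m jog '[{"linear":[0.03,0,0.04],"roll":0},{"linear":[0,0,0.03],"roll":0},{"linear":[0,0,0],"roll":0},{"linear":[0,0,0],"roll":0}]';python3 -m jog '[{"linear":[0,0,0.025],"roll":0},{"linear":[0,0,0],"roll":0},{"linear":[0,0,0],"roll":0}]'
```

```text
time_s: 36.88
position: [0.6587, -0.0114, 0.0582]
tool_rot: [[-0.021, 1.0, -0.0], [1.0, 0.021, -0.0], [-0.0, -0.0, -1.0]]
ft_force: [-0.1, 0.4, -0.2]
grip_width: 0.0357
gripper_force: 44.8
time_s: 37.13
position: [0.6587, -0.0114, 0.0573]
tool_rot: [[-0.02, 1.0, -0.0], [1.0, 0.02, 0.0], [0.0, -0.0, -1.0]]
ft_force: [-0.0, -0.1, 0.1]
grip_width: 0.0354
gripper_force: 44.8
```

```bash
python3 -m jog '[{"linear":[0,0,0.02],"roll":0},{"linear":[0,0,0],"roll":0},{"linear":[0,0,0],"roll":0}]';python3 -m jog '[{"linear":[0,0,0.02],"roll":0},{"linear":[0,0,0],"roll":0},{"linear":[0,0,0],"roll":0}]'
```

```text
time_s: 37.38
position: [0.6588, -0.0115, 0.0571]
tool_rot: [[-0.021, 1.0, 0.001], [1.0, 0.021, -0.0], [-0.0, 0.001, -1.0]]
ft_force: [-1.3, 0.3, 5.6]
grip_width: 0.0356
gripper_force: 45.5
time_s: 37.63
position: [0.6588, -0.0114, 0.0571]
tool_rot: [[-0.021, 1.0, 0.001], [1.0, 0.021, -0.0], [-0.0, 0.001, -1.0]]
ft_force: [-3.6, 0.2, 10.4]
grip_width: 0.0354
gripper_force: 46.1
```

```bash
python3 -m jog '[{"linear":[0,0,-0.02],"roll":0},{"linear":[0,0,0],"roll":0},{"linear":[0,0,0],"roll":0},{"linear":[0,0,0],"roll":0},{"linear":[0,0,0],"roll":0},{"linear":[0,0,0],"roll":0},{"linear":[0,0,0],"roll":0},{"linear":[0,0,0],"roll":0}]' 1; python3 -m jog '[{"linear":[0,0,-0.3],"roll":0},{"linear":[0,0,-0.5],"roll":0},{"linear":[0,0,-0.6],"roll":0},{"linear":[0,0,-0.6],"roll":0},{"linear":[0,0,-0.6],"roll":0},{"linear":[0,0,-0.6],"roll":0},{"linear":[0,0,-0.5],"roll":0},{"linear":[0.5,-0.4,0],"roll":0},{"linear":[0.7,-0.6,0],"roll":0},{"linear":[0.7,-0.6,0],"roll":0},{"linear":[0.7,-0.6,0],"roll":0},{"linear":[0.7,-0.6,0],"roll":0}]'; python3 -m jog '[{"linear":[0.7,-0.6,0],"roll":0},{"linear":[0.7,-0.6,0],"roll":0},{"linear":[0.4,-0.4,0],"roll":0},{"linear":[0,0,0],"roll":0},{"linear":[0,0,0],"roll":0}]'
python3 - <<'E'
from h import *
b=optics.get_image("top")[165:315,250:450];a=optics.get_image("scene")[150:345,195:385]
cv2.imwrite("pics/s6.png",np.hstack([cv2.resize(a,(400,410)),cv2.resize(b,(400,410))])[:,:,::-1])
E
```

```text
time_s: 38.3
position: [0.6587, -0.0114, 0.0565]
tool_rot: [[-0.021, 1.0, -0.0], [1.0, 0.021, 0.0], [0.0, -0.0, -1.0]]
ft_force: [0.3, 0.2, 0.4]
grip_width: 0.085
gripper_force: 0.0
time_s: 39.3
position: [0.5427, 0.1193, 0.2055]
tool_rot: [[-0.02, 1.0, 0.001], [1.0, 0.02, 0.0], [0.0, 0.001, -1.0]]
ft_force: [1.6, 0.8, 0.8]
grip_width: 0.0853
gripper_force: 0.0
time_s: 39.72
position: [0.4782, 0.1896, 0.2057]
tool_rot: [[-0.022, 1.0, 0.002], [1.0, 0.022, 0.0], [0.0, 0.002, -1.0]]
ft_force: [0.3, 0.8, 0.6]
grip_width: 0.0854
gripper_force: 0.0
```

View pics/s6.png

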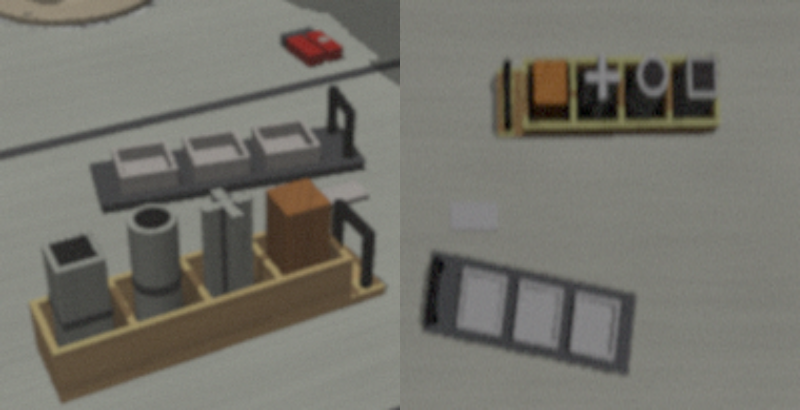

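All four stand upright in the right compartments. In the scene view, from the plain end: square (75,290), pipe (155,260), cross (228,240), block (298,225) by the handle. The rack is empty.

```bash
python3 -c "
from rig import env
print(env.close_job())"
```

```text
the job is handed in; nothing more can be done
None
```

The job is handed in at about 40 s on the robot's clock: from the box's plain end the compartments hold the square, pipe and cross, with the wooden block next to the loop handle, and all four stood upright in the last picture.

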